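# Drop washed mixing balls into the drying tray and lock the air blower on

## Robot

A 6-joint arm with a two-finger parallel gripper is mounted at the origin on the work surface. World frame = base frame: x ahead of the robot, y to its left, z up, the work surface at z = 0. Lengths are in m, angles in rad, forces in N, time in s.
With the tool pointing down it reaches from about 0.35 to 0.875 m from the base axis. Payload 4.2 kg.
Tool frame: the origin (TCP) lies between the finger pads; the fingertips stand 11 mm ahead of it and the grasp point (between the pads) lies 8 mm behind it (tcp_to_tips is the distance from the TCP to the fingertips, in m); z points along the fingers, x is the direction in which the jaws open and shut, and the axes are right-handed (so a half turn about z gives the same grasp; the last joint's range is limited). The gripper opens to 87 mm and grips with 3 to 60 N. Pads are 19 mm wide; open, the fingers measure 117 mm over their backs; the gripper's body (75 mm by 190 mm) begins 51 mm behind the grasp point.
Start: joints at [1.513, 0.385, 0.008, 0, -1.194, -0.259], TCP at [0.195, 0.594, 0.234] pointing down, gripper open.
Joint ranges: [-3.14, 3.14], [-1.21, 2.06], [-1.07, 1.41], [-3.16, 2.05], [-2.99, -0.16], [-3.1, 3.1]. Speed limits (rad/s): [2.79, 2.79, 3.14, 3.14, 3.14, 3.14].

## Interface

Orientations are given as a rotation vector (axis times angle).
In Python, from plant import get_state, camera, close_job, look_for, place_of, tcp_to_tips gives the robot as it stands. The module is installed in compiled form; this text tells all that it offers.
- The arm moves only by the shell command python3 -m pendant 'ROWS' [FORCE]. ROWS is JSON, a list of rows, each an object with "jaw": the finger opening in mm, from 0 to 87; "delta_pos": the shift along the tool's x, y, z in units of 25 mm (1.0 is 25 mm), a list of three; "spin": the turn about the tool's z in units of 10 degrees (1.0 is 10 degrees). In form: [{"jaw": jaw, "delta_pos": [x, y, z], "spin": spin}, ...]. A call has 1 to 10 rows; each row is the pose to reach, as a shift and turn from the pose measured when the call began, along the tool's axes at that moment; what a row does not reach only later rows make up. A row lasts 1/8 s, in which the tool goes at most 62.5 mm and 10.7 degrees, less where a joint would pass 70% of its speed; a pose out of reach is approached as far as the arm can. A call with a gripper value outside its range is refused whole. The fingers move at their own pace and stop on an object; FORCE is the grip in N (left out, the last holds). Time passes only in rows, so rows that repeat a pose let the fingers close. It gives the time, the measured TCP pose, the force and the opening at its end, in the units of the state.
- get_state(): the state, without advancing time (a new reading comes with each control period).
- camera(name): name is "side" or "top"; returns a dict with "frame" (384x512x3 uint8, blue, green, red), "fx", "fy", "cx", "cy" (pixels), "R" (3x3) and "t" (3): a world point X has camera coordinates R X + t. Camera axes: x right, y down, z forward; pixel columns grow to the right and rows downward; lengths in m; the calibration is good to about 2 mm. A picture is of the moment at which its call begins. There is no depth.
- close_job(): hands the job in, once; it reports no verdict.
Trained networks look in the newest picture that a camera, given by its name, has taken for a name from the list of things; names that differ only in an ending like _2 or _b are one class to them, and where a whole thing is asked for, a point or a joint stands for the part that bears it (a point fixed in the world has none). Each returns a list of dicts, best first, with "conf" (0 to 1); they miss things now and then, are a little off and sometimes report something else, mostly with a low value. They report only what shows in the picture. A call takes as long as a camera call.
- look_for(camera, query): "centre" ([row, column] in pixels, amid what is visible of it).
- place_of(camera, query): "centre" ([row, column] in pixels: a listed point, or the origin of a listed thing).
The state is a dict: "t": time; "joint_pos": joint angles; "joint_vel": joint speeds; "joint_torque": joint torques, N m; "tcp_pos": TCP position; "orientation": TCP orientation; "wrist_force": force on the tool from outside, world axes, zero at the start; "wrist_torque": the same for the moment, N m; "opening": finger opening in m.
Only numpy, scipy, OpenCV 4.12 (cv2) and the standard library are available. Lean on these libraries where they do the work, as an engineer would, in place of code of your own. Each camera call takes 0.05 s, during which the arm holds its last target.

## Task

Pull the slide gate under the small hopper to let all five steel balls run down into the drying tray, then push the gate fully shut again. After that, set the air blower running: squeeze its trigger right in, press the lock-on button on its side while the trigger is held in, then ease the trigger out so that the lock holds it on, and let go. Leave the jar, the bottle and the palette knife where they are.

Things in the scene. Friction and masses are not known exactly. Their poses are not given: they have to be found in the camera images.
- hopper: aluminium sheet hopper on a fixed stand, 220 mm high: mouth 90 mm wide, straight bin below 50 mm square inside, origin on the table under the bin's middle. +x points away from the gate's grip, -y to the drying tray, z up. A slide gate, a flat plate under the bin 56 mm wide, sticks out to x = -150 mm, its upper face 112 mm above the table. A chute below leads to the tray
- gate (a joint): slide gate, m: 0 = shut, grows as pulled to the hopper's -x, 0.06 = end stop (outlet fully open from 0.054). Stays where it is left; about 2 N to move. May start up to 4 mm open, too little for a ball. The balls run out within about 1.5 s of a wide opening
- gate_grip (a point): grip point of the gate's upright aluminium block near the plate's outer end: 16 mm along x, 22 mm along y, 112 to 157 mm above the table; the point is on its centre line 140 mm above the table, 131 mm from the bin's middle when shut. Moves with the gate, has the hopper's axes. The hopper's mouth begins 86 mm from it when shut
- tray_in (a point): centre of the inner floor of the steel drying tray, open above, 110 mm (x) by 147 mm (y) inside, walls 48 mm above its floor, the floor 10 mm above the table; same axes as the hopper
- ball0_center (a point): centre of a steel ball, 22 mm across, about 43 g; at the start in the hopper's bin on the gate
- ball1_center (a point): another ball, the same
- ball2_center (a point): another ball, the same
- ball3_center (a point): another ball, the same
- ball4_center (a point): another ball, the same
- blower: white pistol-grip cordless air blower on its side in a fixed cradle; origin on the table. +y: where the nozzle points; -x: from barrel to battery foot; z up. Barrel along y at x = 70 mm, 72 mm thick, straps to 113 mm high. Handle: bar along x, y -20 to +20 mm, 55 to 95 mm high, trigger on its +y face, lock button on a ledge at its -y face. Battery foot x -105 to -140 mm, top at 100 mm
- trigger_face (a point): middle of the front (+y) face of the black trigger: 30 mm long (x), 63 to 94 mm above the table, at x = -40 mm of the blower, y = 34 mm when out, 22 mm when fully in (so trigger face to the handle's back face: 54 mm out, 42 mm in). Fingers from above can squeeze the two together. Moves with the trigger, has the blower's axes
- trigger (a joint): trigger travel, m: 0 = out (off), 0.012 = fully in, pushed to the blower's -y against a spring (3 N out, 9 N in). The lock button can go in only while it is in by more than 0.0085. Locked on it rests near 0.0055. Squeezing it again past 0.0085 frees a locked button, which jumps out (off)
- lock_top (a point): middle of the top of the black lock-on button: 26 mm (x) by 19 mm (y -42 to -23 mm of the blower), at x = -40 mm, on a ledge whose face is 60 mm above the table; top at 70.5 mm when out, 61.5 mm when fully pressed. A finger lying on the handle's back (-y) face while squeezing the trigger has its tip above it. Moves with the button
- lock (a joint): button travel, m: 0 = out, 0.009 = fully pressed (straight down, spring 1.5 to 4 N). With the trigger out it stops after about 1.5 mm. It must be nearly fully pressed (over 0.0076) while the trigger comes out for the latch to catch; caught, it stays near 0.0075
- jar: closed glass jar, 68 mm across, 75 mm high, origin under its middle; bystander
- bottle: amber bottle with a black cap, 60 mm across, 150 mm high, origin under its middle; bystander
- knife: palette knife (spatula) 260 mm long lying flat, handle to its -x; bystander

How it is judged:
On the way, in this order (a step that is already met when the one before it is completed fails the run):
1. the gate is pulled open (value of joint gate above 0.025 m), for 0.1 s.
2. all five balls are in the drying tray and the gate is shut (within 5 mm) (x of ball0_center in the frame of tray_in between -0.056 and 0.056 m and y of ball0_center in the frame of tray_in between -0.075 and 0.075 m and z of each of ball0_center, ball1_center, ball2_center, ball3_center, ball4_center in the frame of tray_in below 0.036 m and x of ball1_center in the frame of tray_in between -0.056 and 0.056 m and y of ball1_center in the frame of tray_in between -0.075 and 0.075 m and x of ball2_center in the frame of tray_in between -0.056 and 0.056 m and y of ball2_center in the frame of tray_in between -0.075 and 0.075 m and x of ball3_center in the frame of tray_in between -0.056 and 0.056 m and y of ball3_center in the frame of tray_in between -0.075 and 0.075 m and x of ball4_center in the frame of tray_in between -0.056 and 0.056 m and y of ball4_center in the frame of tray_in between -0.075 and 0.075 m and value of joint gate below 0.005 m), for 0.2 s.
3. the trigger is squeezed in (over 8.5 mm) (value of joint trigger above 0.0085 m), for 0.05 s.
4. the lock button holds the trigger on (value of joint lock above 0.006 m and value of joint trigger between 0.004 and 0.008 m), for 0.2 s.
At the end, for the whole second after the job is handed in: All five balls lie within the drying tray, the gate is shut to within 5 mm, and the lock button is in (over 6 mm) and holds the trigger on at 4 to 8 mm of travel with nothing touching it (all of step 2 and all of step 4).
It fails at once if the jar is shifted by more than 30 mm or tipped (distance of jar from where it was at the start of the episode above 0.03 m or angle between jar's own z axis and vertical above 0.5 rad).
It fails at once if the bottle is shifted by more than 30 mm or tipped (distance of bottle from where it was at the start of the episode above 0.03 m or angle between bottle's own z axis and vertical above 0.5 rad).
It fails at once if the palette knife is shifted by more than 30 mm (distance of knife from where it was at the start of the episode above 0.03 m).
It also fails if it takes over 51 s, if anything falls off the work surface, if the arm or the gripper's body presses on something with over 40 N, if the wrist force passes 120 N, or if a joint passes its speed limit or range.

## Working session

There is one attempt and no reset: what is moved stays moved. The work goes in short steps, Python scripts to look and compute and a shell command to move; the robot and the scene stay as the last step left them, time stands still between calls to the robot, and variables do not carry over. Pictures are saved under pics/ and viewed, and the job is handed in when it is done.

```bash
mkdir -p pics; cat > h.py <<'E'
import numpy as np, cv2
from plant import *
from scipy.spatial.transform import Rotation as Ro
def ray(c,px):
    r,q=px; d=np.array([(q-c['cx'])/c['fx'],(r-c['cy'])/c['fy'],1.])
    R=np.array(c['R']);t=np.array(c['t']); return -R.T@t, R.T@d
def at_z(c,px,z):
    o,d=ray(c,px); return o+d*(z-o[2])/d[2]
def tri(c1,p1,c2,p2):
    o1,d1=ray(c1,p1);o2,d2=ray(c2,p2)
    d1=d1/np.linalg.norm(d1);d2=d2/np.linalg.norm(d2)
    s=np.linalg.lstsq(np.array([d1,-d2]).T,o2-o1,rcond=None)[0]
    a=o1+s[0]*d1;b=o2+s[1]*d2
    return (a+b)/2,np.linalg.norm(a-b)
def proj(c,X):
    p=np.array(c['R'])@np.array(X)+np.array(c['t']); return (c['fy']*p[1]/p[2]+c['cy'],c['fx']*p[0]/p[2]+c['cx'])
E
python3 - <<'E'
from h import *
np.set_printoptions(precision=4,suppress=True)
s=get_state();print(s['t'],s['tcp_pos'],s['orientation'],s['opening'],tcp_to_tips)
C={}
for n in('side','top'):
    C[n]=camera(n);cv2.imwrite(f'pics/{n}0.png',C[n]['frame'])
    print(n,-np.array(C[n]['R']).T@C[n]['t'])
for q in ['hopper','gate_grip','tray_in','blower','trigger_face','lock_top','jar','bottle','knife']:
    P={}
    for n in C:
        r=place_of(n,q); P[n]=r
        print(q,n,[(np.round(x['centre'],1).tolist(),round(x['conf'],2)) for x in r[:2]])
    if P['side'] and P['top']:
        print('   ',*tri(C['side'],P['side'][0]['centre'],C['top'],P['top'][0]['centre']))
print(get_state()['t'])
E
```

```text
0.0 [0.1945 0.5933 0.2324] [ 1.8419 -2.5428  0.0021] 0.08706109186593172 0.011
side [ 0.4256 -1.0173  0.6599]
top [ 0.315  -0.0662  1.4386]
hopper side [([174.2, 297.2], 0.6)]
hopper top [([147.8, 166.2], 0.78)]
    [0.6671 0.2658 0.0002] 0.0010176663426832728
gate_grip side [([136.7, 253.1], 0.89)]
gate_grip top [([184.3, 158.3], 0.68)]
    [0.5184 0.2519 0.1495] 0.01098618488208015
tray_in side [([187.0, 303.4], 0.82)]
tray_in top [([152.5, 212.3], 0.8)]
    [0.6512 0.1127 0.032 ] 0.019067478228092058
blower side [([242.6, 279.1], 0.76)]
blower top [([178.8, 290.2], 0.57)]
    [ 0.5576 -0.13    0.0035] 0.0037000040614804386
trigger_face side [([207.6, 265.6], 0.49)]
trigger_face top [([182.0, 380.3], 0.71), ([182.9, 278.2], 0.51)]
    [ 0.5002 -0.3526  0.2509] 0.010609214259440938
lock_top side []
lock_top top [([151.3, 168.5], 0.6), ([190.1, 302.8], 0.47)]
jar side [([205.3, 225.6], 0.68)]
jar top [([224.9, 220.6], 0.81)]
    [ 0.4174  0.0914 -0.0104] 0.00017197182453754182
bottle side []
bottle top [([183.7, 379.9], 0.68)]
knife side [([313.7, 181.7], 0.9)]
knife top [([254.4, 368.4], 0.56)]
    [ 0.3203 -0.366   0.003 ] 9.774263652142023e-05
1.0
```

```bash
python3 -c "
import cv2
for n in('side','top'):
    i=cv2.imread(f'pics/{n}0.png');
    i=i[100:300,130:430];cv2.imwrite(f'pics/{n}0b.png',cv2.resize(i,(800,533),interpolation=cv2.INTER_CUBIC))"
```

```text
(no output)
```

View pics/side0.png

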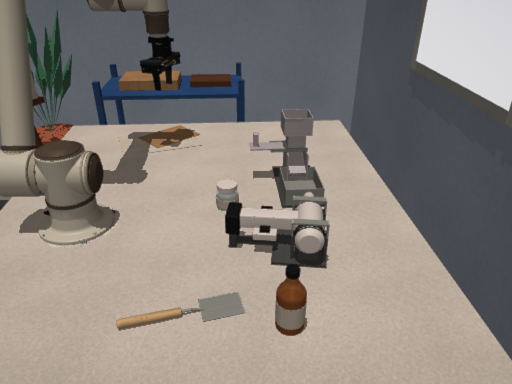

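View pics/top0.png

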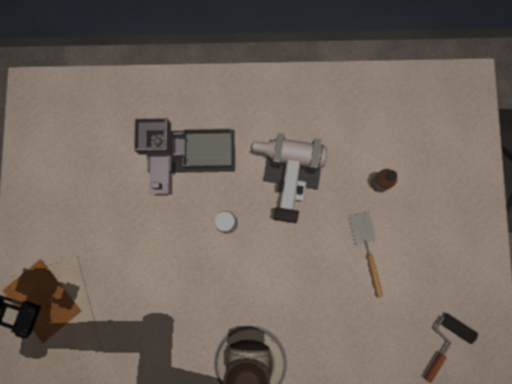

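```bash
ls pics
```

```text
side0.png
side0b.png
top0.png
top0b.png
```

View pics/top0b.png

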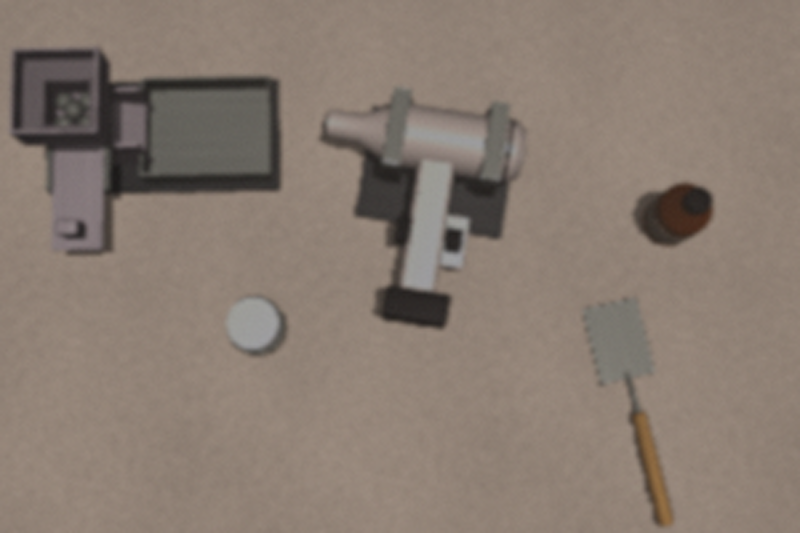

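View pics/side0b.png

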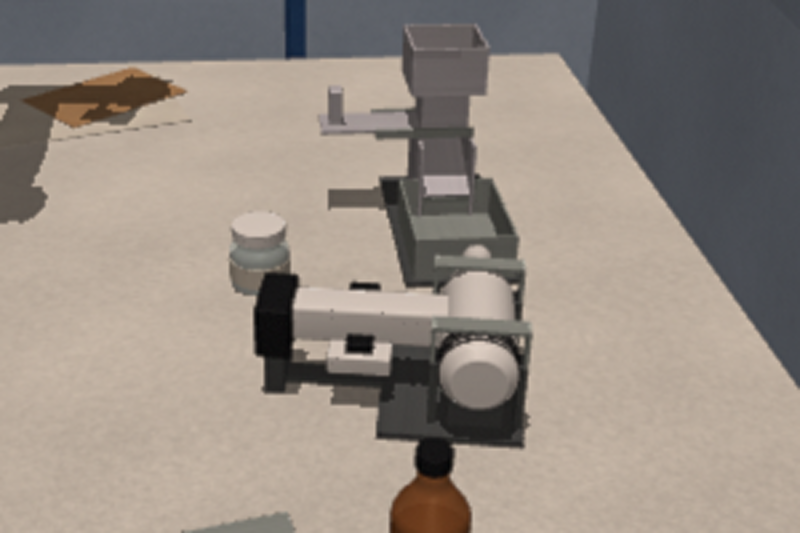

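```bash
python3 -c "
import cv2
i=cv2.imread('pics/top0.png')
cv2.imwrite('pics/z1.png',cv2.resize(i[110:205,125:245],None,fx=6,fy=6,interpolation=cv2.INTER_CUBIC))
cv2.imwrite('pics/z2.png',cv2.resize(i[130:225,245:335],None,fx=6,fy=6,interpolation=cv2.INTER_CUBIC))
i=cv2.imread('pics/side0.png')
cv2.imwrite('pics/z3.png',cv2.resize(i[100:270,215:345],None,fx=3.5,fy=3.5,interpolation=cv2.INTER_CUBIC))
"
```

```text
(no output)
```

View pics/z1.png

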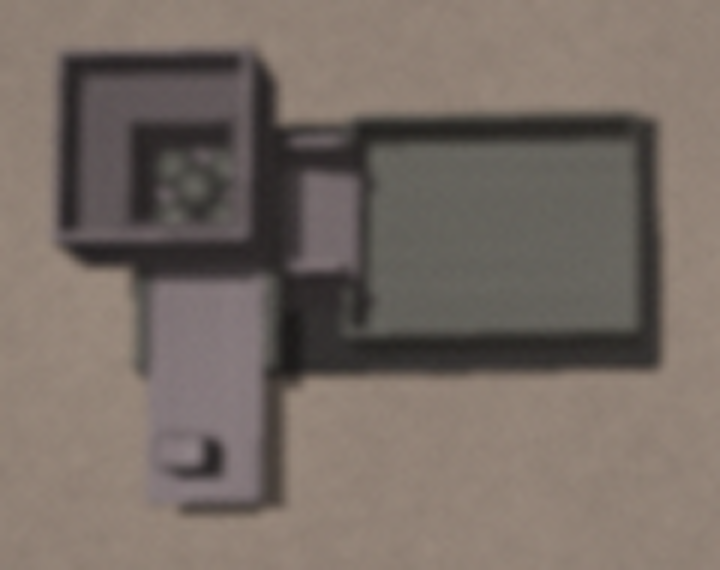

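View pics/z2.png

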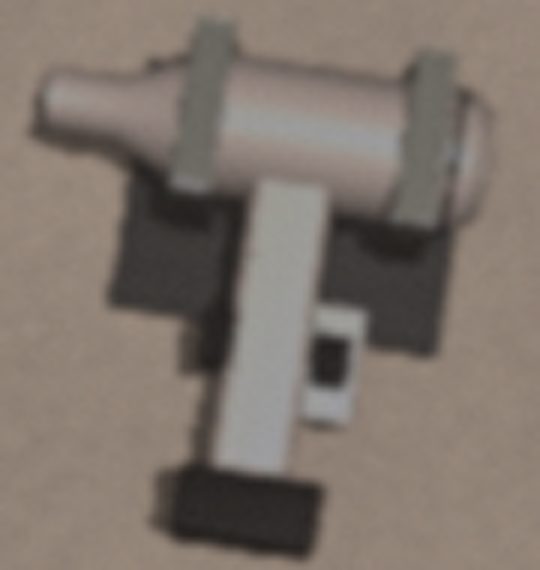

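View pics/z3.png

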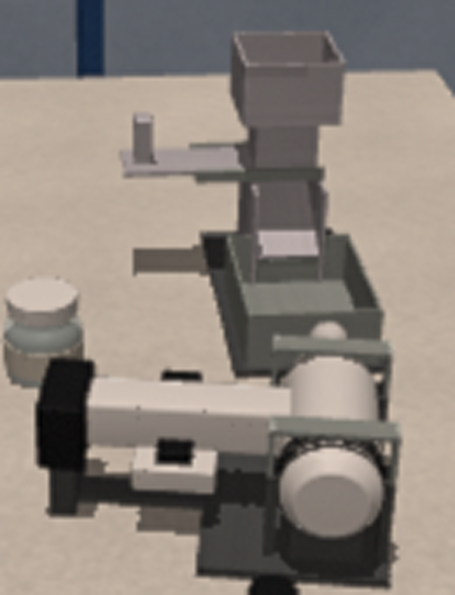

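```bash
cat > fit.py <<'E'
from h import *
from scipy.optimize import least_squares
np.set_printoptions(precision=4,suppress=True)
C={n:camera(n) for n in('side','top')}
def T(p,P): 
    c,s=np.cos(p[2]),np.sin(p[2]); return np.array([p[0]+c*P[0]-s*P[1],p[1]+s*P[0]+c*P[1],P[2]])
z1=lambda x,y:(110+y/6-.42,125+x/6-.42)
z2=lambda x,y:(130+y/6-.42,245+x/6-.42)
z3=lambda x,y:(100+y/3.5-.36,215+x/3.5-.36)
def hop(p):
    w=p[4];r=[]
    for n,px,P in [('top',z1(62,50),(w,w,.22)),('top',z1(258,50),(w,-w,.22)),('top',z1(58,243),(-w,w,.22)),('top',z1(252,243),(-w,-w,.22)),
      ('top',z1(147,503),(-.15-p[3],.028,.112)),('top',z1(265,503),(-.15-p[3],-.028,.112)),('top',z1(185,450),(-.131-p[3],0,.157)),
      ('side',z3(232,33),(-w,w,.22)),('side',z3(330,33),(w,w,.22)),('side',z3(343,68),(w,-w,.22)),('side',z3(237,68),(-w,-w,.22)),
      ('side',z3(144,116),(-.131-p[3],0,.157)),('side',z3(126,171),(-.15-p[3],-.028,.112)),('side',z3(121,152),(-.15-p[3],.028,.112))]:
        r+=list(np.array(proj(C[n],T(p,P)))-px)
    return r
def blo(p):
    r=[]
    for n,px,P in [('top',z2(211,468),(-.105,.02,.095)),('top',z2(288,470),(-.105,-.02,.095)),('top',z2(330,362),(-.04,-.0325,.0705)),
      ('top',z2(314,121),(.07,p[3],.113)),('top',z2(180,468),(-.105,p[4],.1)),('top',z2(322,483),(-.105,p[5],.1)),('top',z2(172,535),(-.14,p[4],.1)),('top',z2(308,553),(-.14,p[5],.1)),
      ('side',z3(176,446),(-.04,-.0325,.0705))]:
        r+=list(np.array(proj(C[n],T(p,P)))-px)
    # handle edges
    for px,y in [(z2(255,185),.02),(z2(328,188),-.02)]:
        X=at_z(C['top'],px,.095)-[p[0],p[1],0]; yy=-np.sin(p[2])*X[0]+np.cos(p[2])*X[1]
        r.append((yy-y)*400)
    for px in [z3(181,376)]:
        q=proj(C['side'],T(p,(-.04,.026,.094))); r.append(q[1]-px[1])
    return r
a=least_squares(hop,[.66,.26,0,0,.045],loss='soft_l1');print('hop',a.x,np.round(a.fun,1))
b=least_squares(blo,[.557,-.13,-.15,0,.03,-.03],loss='soft_l1');print('blo',b.x,np.round(b.fun,1))
for nm,p,P in [('grip',a.x,(-.131-a.x[3],0,.14)),('trig',b.x,(-.04,.034,.08)),('lock',b.x,(-.04,-.0325,.0705))]:
    X=T(p,P);print(nm,X,proj(C['side'],X),proj(C['top'],X))
s=get_state();M=Ro.from_rotvec(s['orientation']).as_matrix();print(M,s['t'],s['wrist_force'])
E
python3 fit.py
```

```text
hop [ 0.652   0.2578 -0.0133 -0.0011  0.0453] [ 0.2  0.2  0.   0.3  0.2 -0.5  0.1  0.3 -0.   0.  -0.  -0.6 -0.  -0.4
  0.6 -0.1  0.2 -0.8 -0.4  0.4  0.   1.7  0.5 -0.   1.2 -0.3 -0.1  0.3]
blo [ 0.5593 -0.1288 -0.156  -0.0069  0.0337 -0.0342] [ 0.  -0.3  1.6  0.4 -0.3  0.1 -0.1  0.  -0.8  0.2  0.  -0.4 -0.1 -0.1
  0.2  0.3  0.2 -0.1 -1.1  0.5  0.1]
grip [0.5221 0.2596 0.14  ] (np.float64(138.22500933866488), np.float64(255.72482249333476)) (np.float64(185.49191624273104), np.float64(156.4922575883691))
trig [ 0.525 -0.089  0.08 ] (np.float64(210.01934420265096), np.float64(266.5040482875427)) (np.float64(186.0445108882838), np.float64(277.73072197338814))
lock [ 0.5147 -0.1547  0.0705] (np.float64(227.2796441161383), np.float64(264.8333864213141)) (np.float64(189.64020820986238), np.float64(299.6542645431182))
[[-0.3115 -0.9502  0.    ]
 [-0.9502  0.3115 -0.0001]
 [ 0.0001 -0.     -1.    ]] 1.1 [ 0.8771 -0.5409 -0.237 ]
```

```bash
python3 -m pendant '[{"jaw":55,"delta_pos":[8.6,-16.6,0],"spin":-1.74},{"jaw":55,"delta_pos":[8.6,-16.6,0],"spin":-1.74},{"jaw":55,"delta_pos":[8.6,-16.6,0],"spin":-1.74},{"jaw":55,"delta_pos":[8.6,-16.6,0],"spin":-1.74},{"jaw":55,"delta_pos":[8.6,-16.6,0],"spin":-1.74},{"jaw":55,"delta_pos":[8.6,-16.6,0],"spin":-1.74},{"jaw":55,"delta_pos":[8.6,-16.6,0],"spin":-1.74},{"jaw":55,"delta_pos":[8.6,-16.6,0],"spin":-1.74},{"jaw":55,"delta_pos":[8.6,-16.6,0],"spin":-1.74}]' 30
python3 - <<'E'
from h import *
np.set_printoptions(precision=4,suppress=True)
s=get_state();print(s['t'],s['tcp_pos'],s['wrist_force'],s['opening'],s['joint_pos']);print(Ro.from_rotvec(s['orientation']).as_matrix())
for n in('side','top'):
    cv2.imwrite(f'pics/{n}1.png',camera(n)['frame'])
i=cv2.imread('pics/side1.png')[60:230,190:345];j=cv2.imread('pics/top1.png')[90:240,100:245]
cv2.imwrite('pics/m1.png',np.hstack([cv2.resize(i,(395,433)),cv2.resize(j,(400,433))]))
E
```

```text
t: 2.22
tcp_pos: [0.5232, 0.2586, 0.2333]
orientation: [2.202, -2.24, 0.0]
wrist_force: [-0.9, 0.9, 0.1]
opening: 0.0547
2.225 [0.5232 0.2586 0.2333] [-0.8979  0.8974  0.1403] 0.05469634022317493 [ 0.7364  0.3149 -0.0973  0.0001 -1.1589  0.8175]
[[-0.0169 -0.9999 -0.0002]
 [-0.9999  0.0169 -0.0003]
 [ 0.0003  0.0002 -1.    ]]
```

View pics/m1.png

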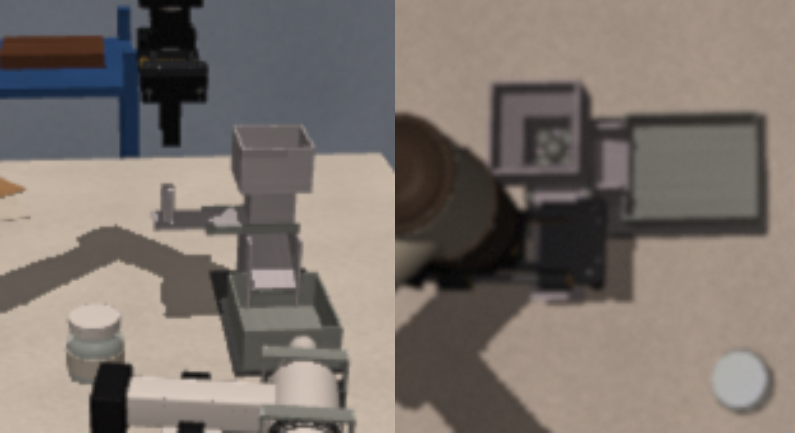

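The side view shows the fingers directly above the gate block. The top view shows the gripper clear of the hopper mouth.

```bash
python3 -m pendant '[{"jaw":55,"delta_pos":[0,0,2],"spin":0},{"jaw":55,"delta_pos":[0,0,4],"spin":0},{"jaw":55,"delta_pos":[0,0,4],"spin":0},{"jaw":15,"delta_pos":[0,0,4],"spin":0},{"jaw":15,"delta_pos":[0,0,4],"spin":0},{"jaw":15,"delta_pos":[0,0,4],"spin":0},{"jaw":15,"delta_pos":[0,0,4],"spin":0}]' 30
python3 - <<'E'
from h import *
np.set_printoptions(precision=4,suppress=True)
s=get_state();print(s['t'],s['tcp_pos'],s['wrist_force'],s['opening'])
cv2.imwrite(f'pics/side2.png',cv2.resize(camera('side')['frame'][60:230,190:345],(395,433)))
E
```

```text
t: 3.2
tcp_pos: [0.5222, 0.2605, 0.1343]
orientation: [-2.205, 2.236, 0.0]
wrist_force: [0.2, -0.6, -0.1]
opening: 0.023
3.2 [0.5222 0.2605 0.1343] [ 0.2139 -0.5524 -0.0994] 0.02302137306305316
```

View pics/side2.png

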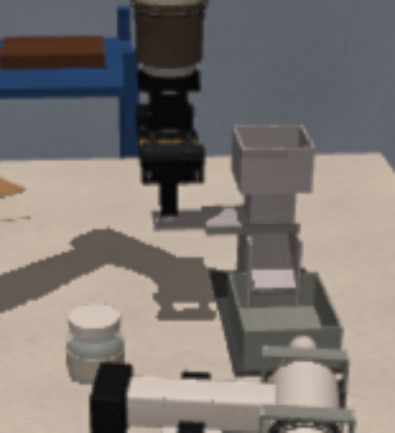

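```bash
python3 -m pendant '[{"jaw":15,"delta_pos":[0,0.8,0],"spin":0},{"jaw":15,"delta_pos":[0,1.6,0],"spin":0},{"jaw":15,"delta_pos":[0,2.3,0],"spin":0},{"jaw":15,"delta_pos":[0,2.3,0],"spin":0},{"jaw":15,"delta_pos":[0,2.3,0],"spin":0},{"jaw":15,"delta_pos":[0,2.3,0],"spin":0},{"jaw":15,"delta_pos":[0,2.3,0],"spin":0},{"jaw":15,"delta_pos":[0,2.3,0],"spin":0},{"jaw":15,"delta_pos":[0,2.3,0],"spin":0},{"jaw":15,"delta_pos":[0,2.3,0],"spin":0}]' 30
cat > look.py <<'E'
from h import *
import sys
np.set_printoptions(precision=4,suppress=True)
s=get_state();print(s['t'],s['tcp_pos'],s['wrist_force'],s['opening'])
i=camera('side')['frame'][60:230,190:345];j=camera('top')['frame'][90:240,100:245]
cv2.imwrite(sys.argv[1],np.hstack([cv2.resize(i,(395,433)),cv2.resize(j,(400,433))]))
E
python3 look.py pics/m3.png
```

```text
t: 4.5
tcp_pos: [0.4646, 0.2602, 0.1343]
orientation: [2.205, -2.235, 0.001]
wrist_force: [-2.3, -4.7, 4.3]
opening: 0.0221
4.5 [0.4646 0.2602 0.1343] [-2.2525 -4.6698  4.2575] 0.02206469431972769
```

View pics/m3.png

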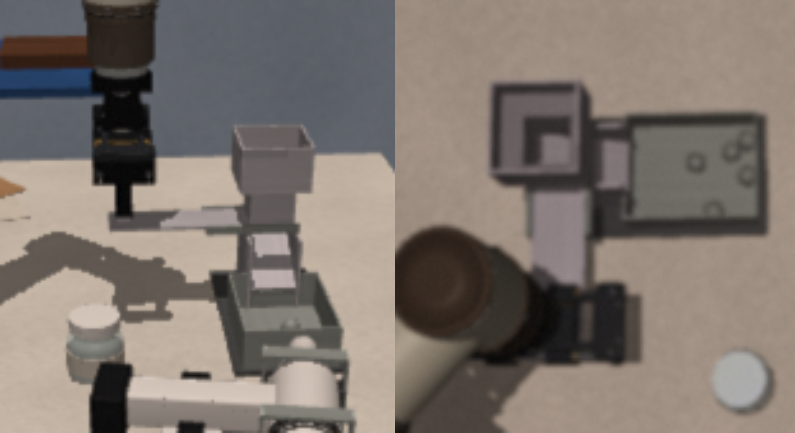

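All five balls are in the tray (top panel: (697,162), (732,152), (748,140), (747,176), (713,208)) and the bin is empty, so I'll shut the gate.

```bash
python3 -m pendant '[{"jaw":15,"delta_pos":[0,-0.8,0],"spin":0},{"jaw":15,"delta_pos":[0,-1.6,0],"spin":0},{"jaw":15,"delta_pos":[0,-2.3,0],"spin":0},{"jaw":15,"delta_pos":[0,-2.36,0],"spin":0},{"jaw":15,"delta_pos":[0,-2.36,0],"spin":0},{"jaw":15,"delta_pos":[0,-2.36,0],"spin":0}]' 30
python3 look.py pics/m4.png
```

```text
t: 5.35
tcp_pos: [0.5234, 0.2602, 0.1342]
orientation: [2.206, -2.236, -0.001]
wrist_force: [-4.2, 0.8, 2.7]
opening: 0.0221
5.35 [0.5234 0.2602 0.1342] [-4.2275  0.7779  2.7256] 0.022092079132745104
```

View pics/m4.png

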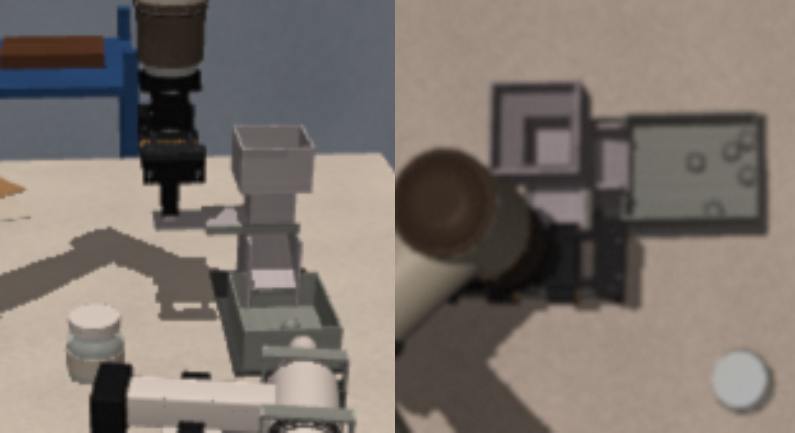

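```bash
python3 -m pendant '[{"jaw":15,"delta_pos":[0,-0.08,0],"spin":0},{"jaw":15,"delta_pos":[0,-0.16,0],"spin":0},{"jaw":15,"delta_pos":[0,-0.16,0],"spin":0}]' 30
```

```text
t: 5.82
tcp_pos: [0.5236, 0.2602, 0.1342]
orientation: [2.201, -2.232, -0.007]
wrist_force: [-15.8, 3.6, 10.3]
opening: 0.0218
```

Only 0.2 mm of movement with the force rising to 16 N means the gate is on its shut stop. Releasing and lifting.

```bash
python3 -m pendant '[{"jaw":55,"delta_pos":[0,-0.05,0],"spin":0},{"jaw":55,"delta_pos":[0,-0.05,0],"spin":0},{"jaw":55,"delta_pos":[0,-0.05,0],"spin":0},{"jaw":55,"delta_pos":[0,-0.05,-2],"spin":0},{"jaw":80,"delta_pos":[0,-0.05,-4],"spin":0},{"jaw":80,"delta_pos":[0,-0.05,-4],"spin":0}]' 30
python3 - <<'E'
from h import *
np.set_printoptions(precision=4,suppress=True)
s=get_state();M=Ro.from_rotvec(s['orientation']).as_matrix()
print(M[:,0],s['tcp_pos'],s['opening'])
d=np.array([.5199,-.1216,0])-s['tcp_pos'];print((M.T@d)/.025, np.degrees(np.arctan2(M[1,0],M[0,0])))
E
```

```text
t: 6.58
tcp_pos: [0.5284, 0.2615, 0.2392]
orientation: [-2.203, 2.234, 0.004]
wrist_force: [-0.2, -0.9, -0.7]
opening: 0.0674
[-0.0139 -0.9999 -0.0046] [0.5284 0.2615 0.2392] 0.06740829470797428
[15.3722  0.1358  9.4973] -90.79386653113876
```

```bash
python3 -m pendant '[{"jaw":80,"delta_pos":[2.5,0,0],"spin":0},{"jaw":80,"delta_pos":[5,0,0],"spin":0.2},{"jaw":80,"delta_pos":[7.5,0,0.5],"spin":0.4},{"jaw":80,"delta_pos":[10,0.05,1],"spin":0.6},{"jaw":80,"delta_pos":[12.5,0.1,1.5],"spin":0.8},{"jaw":80,"delta_pos":[15.37,0.13,2],"spin":0.81},{"jaw":80,"delta_pos":[15.37,0.13,2.5],"spin":0.81},{"jaw":80,"delta_pos":[15.37,0.13,2.5],"spin":0.81},{"jaw":80,"delta_pos":[15.37,0.13,2.5],"spin":0.81}]' 30
cat > look2.py <<'E'
from h import *
import sys
np.set_printoptions(precision=4,suppress=True)
s=get_state();M=Ro.from_rotvec(s['orientation']).as_matrix();print(s['t'],s['tcp_pos'],s['wrist_force'],s['opening'],np.degrees(np.arctan2(M[1,0],M[0,0])))
d=np.array([.5199,-.1216,.087])-s['tcp_pos'];print((M.T@d)/.025)
p=(.5593,-.1288,-.156);c,sn=np.cos(p[2]),np.sin(p[2]);D=np.array(s['tcp_pos'])-[p[0],p[1],0];print('blower frame',c*D[0]+sn*D[1],-sn*D[0]+c*D[1],D[2])
i=camera('side')['frame'][150:270,215:345];j=camera('top')['frame'][90:240,160:335]
cv2.imwrite(sys.argv[1],np.hstack([cv2.resize(i,(390,360)),cv2.resize(j,(410,360))]))
E
python3 look2.py pics/m5.png
```

```text
t: 7.7
tcp_pos: [0.5203, -0.1214, 0.175]
orientation: [-2.041, 2.383, 0.004]
wrist_force: [-0.3, -0.2, 1.6]
opening: 0.0802
7.7 [ 0.5203 -0.1214  0.175 ] [-0.2718 -0.15    1.5791] 0.08020057407114274 -98.8169037962063
[0.0262 0.0177 3.5212]
blower frame -0.039667807616409714 0.0012339080016268182 0.17503207594500553
```

View pics/m5.png

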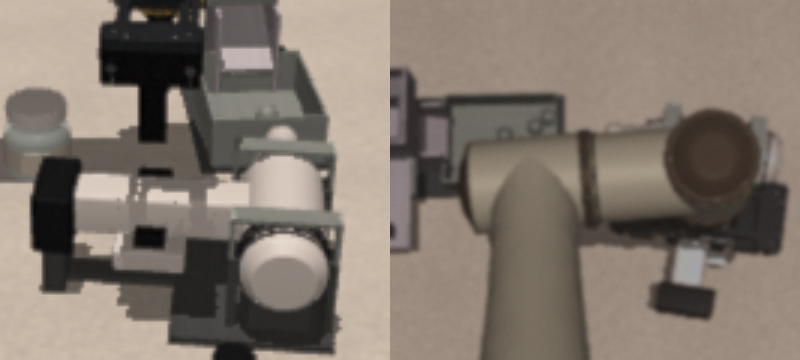

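The fingers (column ~152) line up in x with the lock button (150,237) and trigger (155,172). Descending until the tips are 6 mm above the button.

```bash
python3 -m pendant '[{"jaw":80,"delta_pos":[0,0,1.5],"spin":0},{"jaw":80,"delta_pos":[0.03,0,2.8],"spin":0},{"jaw":80,"delta_pos":[0.03,0,3.48],"spin":0},{"jaw":80,"delta_pos":[0.03,0,3.5],"spin":0},{"jaw":80,"delta_pos":[0.03,0,3.5],"spin":0}]' 30
python3 look2.py pics/m6.png
```

```text
t: 8.43
tcp_pos: [0.5217, -0.1207, 0.0891]
orientation: [-2.043, 2.378, 0.001]
wrist_force: [1.1, 0.1, 0.9]
opening: 0.0801
8.425 [ 0.5217 -0.1207  0.0891] [1.0686 0.0647 0.8825] 0.08009255385159227 -98.6813702970708
[0.0456 0.0645 0.0845]
blower frame -0.03844145184560383 0.0021271665244658256 0.08912444927471781
```

View pics/m6.png

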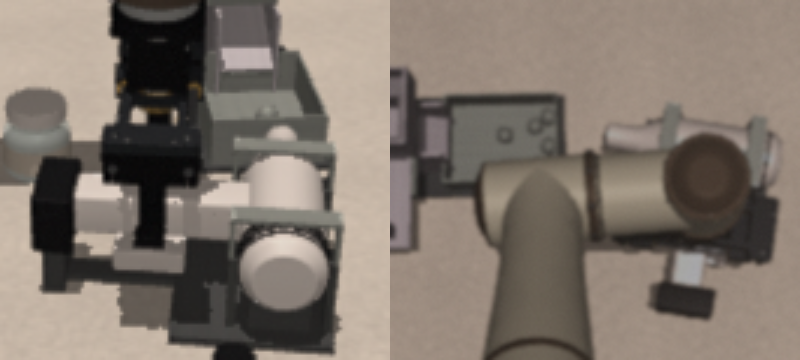

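```bash
python3 -m pendant '[{"jaw":60,"delta_pos":[0.05,0.05,0.05],"spin":0},{"jaw":54,"delta_pos":[0.05,0.05,0.05],"spin":0},{"jaw":50,"delta_pos":[0.05,0.05,0.05],"spin":0},{"jaw":48,"delta_pos":[0.05,0.05,0.05],"spin":0},{"jaw":46,"delta_pos":[0.05,0.05,0.05],"spin":0},{"jaw":46,"delta_pos":[0.05,0.05,0.05],"spin":0},{"jaw":46,"delta_pos":[0.05,0.05,0.05],"spin":0}]' 25
python3 look2.py pics/m7.png
```

```text
t: 9.4
tcp_pos: [0.5204, -0.1208, 0.0885]
orientation: [-2.041, 2.377, 0.002]
wrist_force: [-1.3, 8.4, 3.8]
opening: 0.0459
9.4 [ 0.5204 -0.1208  0.0885] [-1.2914  8.4402  3.8263] 0.045857010148297433 -98.72009690032404
[0.0352 0.0133 0.058 ]
blower frame -0.03971767800161656 0.0018611253928552006 0.08845812448493268
```

View pics/m7.png

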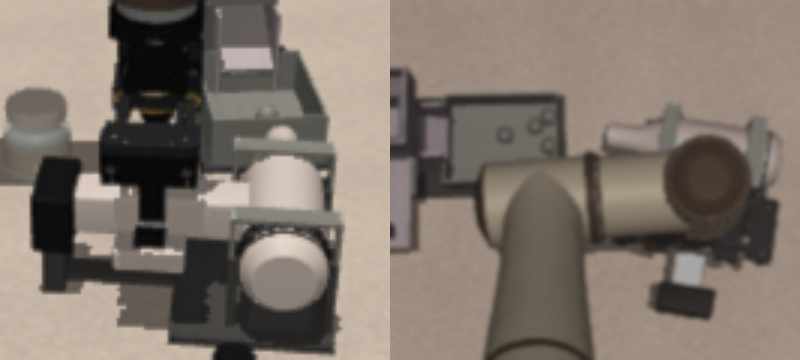

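The +8.4 N along y is the trigger spring, and the other finger is not yet on the handle. Closing fully.

```bash
python3 -m pendant '[{"jaw":44,"delta_pos":[0,0,0],"spin":0},{"jaw":42,"delta_pos":[0,0,0],"spin":0},{"jaw":41,"delta_pos":[0,0,0],"spin":0},{"jaw":41,"delta_pos":[0,0,0],"spin":0}]' 25
```

```text
t: 10.0
tcp_pos: [0.52, -0.1227, 0.0884]
orientation: [-2.042, 2.379, -0.0]
wrist_force: [0.1, -8.5, -0.3]
opening: 0.0413
```

```bash
python3 -m pendant '[{"jaw":41,"delta_pos":[0,0,0],"spin":0},{"jaw":41,"delta_pos":[0,0,0.2],"spin":0},{"jaw":41,"delta_pos":[0,0,0.4],"spin":0},{"jaw":41,"delta_pos":[0,0,0.6],"spin":0},{"jaw":41,"delta_pos":[0,0,0.65],"spin":0},{"jaw":41,"delta_pos":[0,0,0.65],"spin":0}]' 16
python3 look2.py pics/m8.png
```

```text
t: 10.75
tcp_pos: [0.5236, -0.1233, 0.077]
orientation: [-2.041, 2.374, -0.011]
wrist_force: [-2.8, -0.5, 21.6]
opening: 0.0419
10.75 [ 0.5236 -0.1233  0.077 ] [-2.8407 -0.4503 21.5993] 0.04193676951926275 -98.62160684873244
[-0.0475  0.1503 -0.4026]
blower frame -0.036151450908336324 -0.00013838413028457834 0.07697937031894089
```

View pics/m8.png

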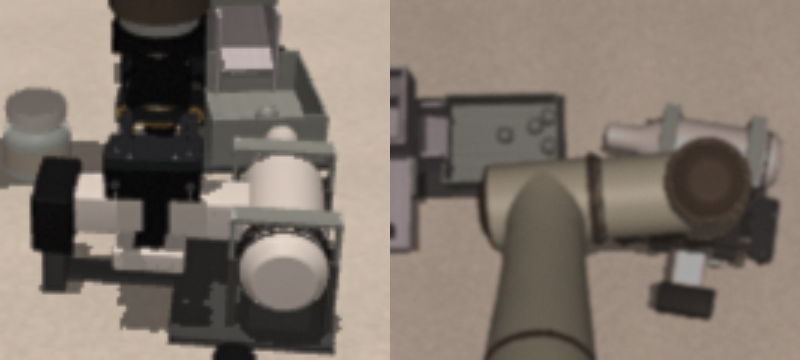

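Most of the 21 N in z is pad friction, and the button is only about half pressed. I'll ease the grip slightly and go deeper.

```bash
python3 -m pendant '[{"jaw":41,"delta_pos":[0,0.1,0.2],"spin":0},{"jaw":41,"delta_pos":[0,0.15,0.3],"spin":0},{"jaw":41,"delta_pos":[0,0.15,0.35],"spin":0},{"jaw":41,"delta_pos":[0,0.15,0.35],"spin":0}]' 13
python3 look2.py pics/m9.png
```

```text
t: 11.35
tcp_pos: [0.5238, -0.1233, 0.073]
orientation: [-2.039, 2.368, -0.023]
wrist_force: [-2.5, -0.2, 21.5]
opening: 0.0418
11.35 [ 0.5238 -0.1233  0.073 ] [-2.4629 -0.169  21.5485] 0.04178901258198135 -98.51916707988262
[-0.0474  0.1528 -0.5646]
blower frame -0.035904233795344596 -0.00011949523693646161 0.07296909666795441
```

```bash
python3 -m pendant '[{"jaw":41,"delta_pos":[0,0.1,0.3],"spin":0},{"jaw":41,"delta_pos":[0,0.1,0.3],"spin":0},{"jaw":41,"delta_pos":[0,0.1,0.3],"spin":0}]' 13
python3 look2.py pics/m10.png
```

```text
t: 11.82
tcp_pos: [0.5239, -0.1234, 0.072]
orientation: [-2.04, 2.364, -0.031]
wrist_force: [-9.4, 4.4, 36.2]
opening: 0.0418
11.825 [ 0.5239 -0.1234  0.072 ] [-9.4005  4.439  36.2066] 0.041825846582752464 -98.41515109247315
[-0.0488  0.1518 -0.6063]
blower frame -0.03581414125695402 -0.0001639116144652895 0.07195085251538229
```

View pics/m10.png

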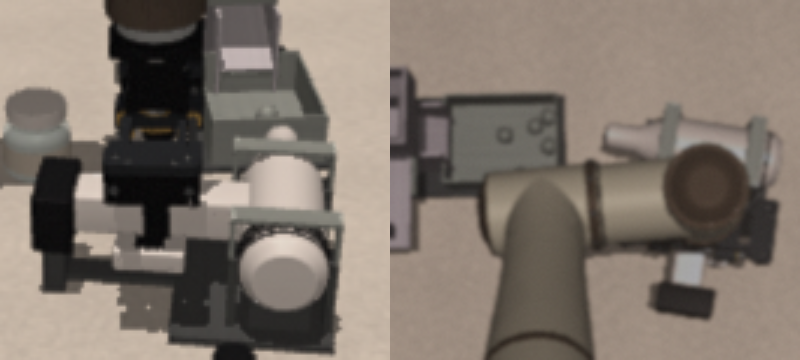

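Force rose steeply over the last millimetre and the tips are at ~61 mm, so the button is bottomed. I'll keep pressing down while opening the jaws slowly.

```bash
python3 -m pendant '[{"jaw":43,"delta_pos":[0,0.05,0.25],"spin":0},{"jaw":45,"delta_pos":[0,0.05,0.25],"spin":0},{"jaw":47,"delta_pos":[0,0.05,0.2],"spin":0},{"jaw":49,"delta_pos":[0,0.05,0.2],"spin":0},{"jaw":51,"delta_pos":[0,0.05,0.2],"spin":0},{"jaw":53,"delta_pos":[0,0.05,0.2],"spin":0},{"jaw":55,"delta_pos":[0,0.05,0.2],"spin":0},{"jaw":57,"delta_pos":[0,0.05,0.2],"spin":0},{"jaw":58,"delta_pos":[0,0.05,0.2],"spin":0}]' 13
python3 look2.py pics/m11.png
```

```text
t: 13.05
tcp_pos: [0.5256, -0.1196, 0.0722]
orientation: [-2.036, 2.357, -0.035]
wrist_force: [-7.4, 23.2, 31.4]
opening: 0.0566
13.05 [ 0.5256 -0.1196  0.0722] [-7.3913 23.1609 31.3964] 0.05655168188638006 -98.33571207474004
[ 0.1098  0.1944 -0.6009]
blower frame -0.03469004151046034 0.003876445837760244 0.07217152859527251
```

View pics/m11.png

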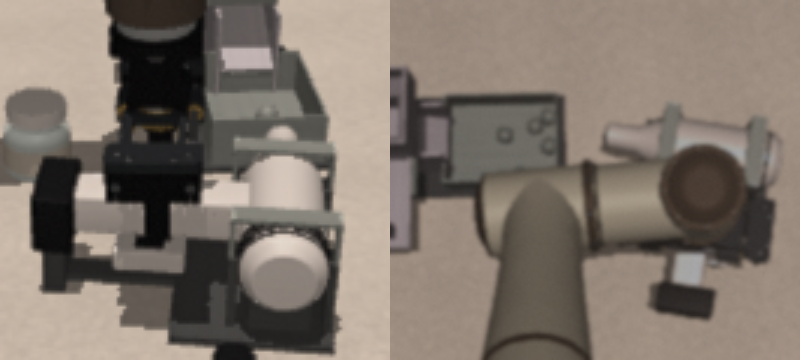

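Center shifted to y≈+4 mm because the back fingertip sticks on the button; the trigger finger (≈+32 mm) is clear of the latched trigger position. Lifting straight up.

```bash
python3 -m pendant '[{"jaw":58,"delta_pos":[0,0,0],"spin":0},{"jaw":60,"delta_pos":[0,0,-0.15],"spin":0},{"jaw":64,"delta_pos":[0,0,-0.4],"spin":0},{"jaw":70,"delta_pos":[0,0,-0.8],"spin":0},{"jaw":76,"delta_pos":[0,0,-2],"spin":0},{"jaw":80,"delta_pos":[0,0,-4],"spin":0},{"jaw":80,"delta_pos":[0,0,-6],"spin":0},{"jaw":80,"delta_pos":[0,0,-6],"spin":0}]' 13
python3 look2.py pics/m12.png
```

```text
t: 14.15
tcp_pos: [0.5227, -0.1201, 0.2272]
orientation: [-2.031, 2.351, -0.046]
wrist_force: [0.4, 0.1, 0.2]
opening: 0.0799
14.15 [ 0.5227 -0.1201  0.2272] [0.3836 0.1006 0.2256] 0.07993141934919458 -98.33710636561696
[0.1152 0.3563 5.5962]
blower frame -0.037468685593686 0.002941081431471218 0.22718061853652624
```

View pics/m12.png

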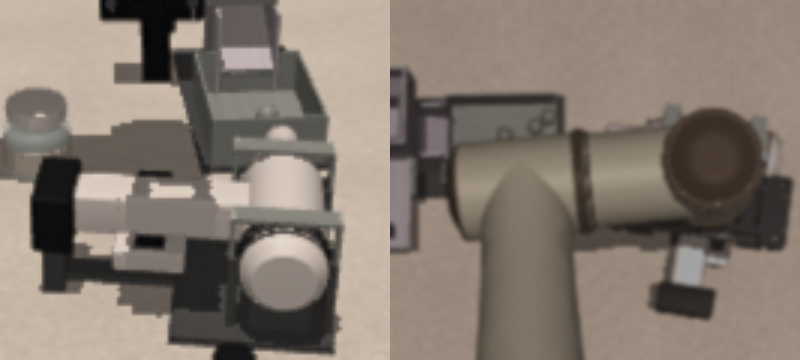

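```bash
python3 - <<'E'
from h import *
a=cv2.imread('pics/side0.png')[195:250,225:315]
b=camera('side')['frame'][195:250,225:315]
f=lambda i:cv2.resize(i,(720,440)[:2] if 0 else (490,300),interpolation=cv2.INTER_CUBIC)
cv2.imwrite('pics/cmp.png',np.vstack([f(a),f(b)])[:600])
E
```

```text
(no output)
```

View pics/cmp.png

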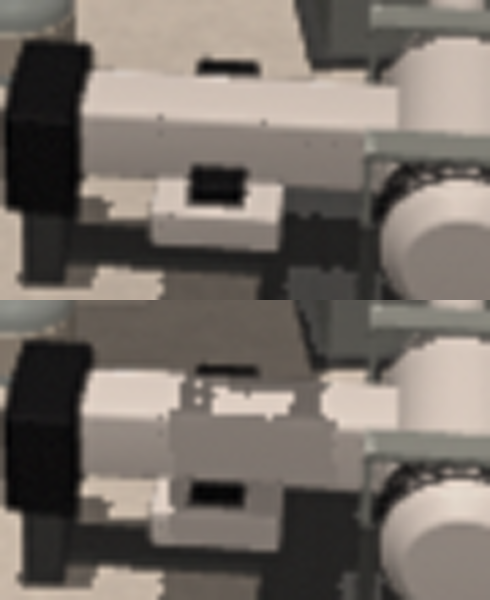

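The button is now low in the ledge (pixel row 480 in the lower panel) and the trigger shows a thinner strip, so both are in. One check of gate and balls with the arm swung aside.

```bash
python3 -m pendant '[{"jaw":80,"delta_pos":[2,0,-0.5],"spin":0},{"jaw":80,"delta_pos":[4,0,-1],"spin":0},{"jaw":80,"delta_pos":[6,0,-1],"spin":0},{"jaw":80,"delta_pos":[8,0,-1],"spin":0},{"jaw":80,"delta_pos":[8,0,-1],"spin":0}]' 13
python3 - <<'E'
from h import *
a=cv2.imread('pics/top0.png')[105:230,125:335];b=camera('top')['frame'][105:230,125:335]
c=camera('side')['frame'][90:250,215:345]
cv2.imwrite('pics/f1.png',np.vstack([cv2.resize(x,(500,298),interpolation=cv2.INTER_CUBIC) for x in(a,b)]))
cv2.imwrite('pics/f2.png',cv2.resize(c,None,fx=3.5,fy=3.5,interpolation=cv2.INTER_CUBIC))
print(get_state()['t'])
E
```

```text
t: 14.92
tcp_pos: [0.488, -0.3202, 0.2426]
orientation: [-2.032, 2.365, -0.027]
wrist_force: [-0.1, -0.1, -0.6]
opening: 0.0801
15.025
```

View pics/f1.png

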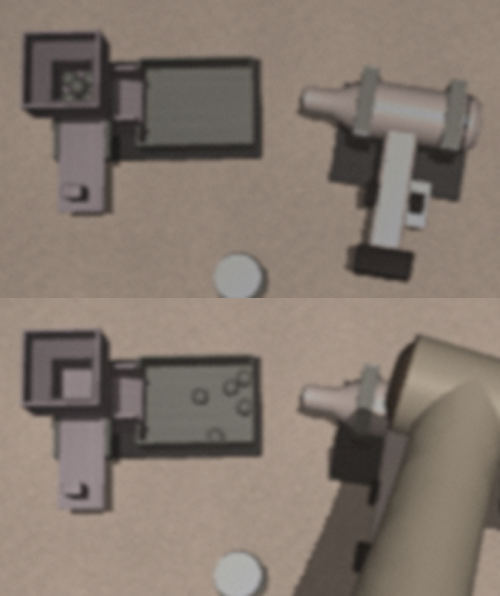

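View pics/f2.png

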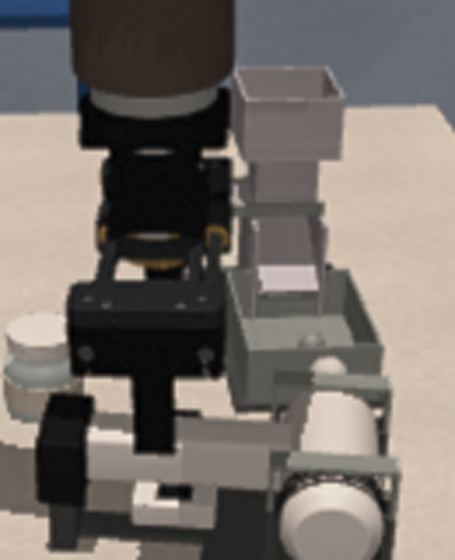

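The top view shows five balls in the tray, an empty bin, and the gate end at the same pixel row as at the start. The jar is unmoved and the arm is touching nothing, so I'm handing in.

```bash
python3 -c "
from plant import *
print(close_job())"
```

```text
the job is handed in; nothing more can be done
None
```

The job is handed in at about 15 s of the 51 s allowed, and my last checks suggest every step was met. The hand-in itself gave no verdict.

- **Gate and balls:** I pulled the gate about 58 mm open and all five balls ran into the tray. I then pushed the gate back to its shut stop, where the force rose to about 16 N with no further movement. The final top picture shows the five balls in the tray, the bin empty, and the gate end where it was at the start.
- **Blower:** I squeezed the trigger fully in (jaws at 42 mm) and pressed the lock button to its stop with the tips about 61 mm above the table. I eased the jaws open with the button held down, then lifted clear. In the side picture afterwards the button sits low in its ledge and the trigger stays partly in, which fits the lock having caught. I judged this from the picture, since the joint values cannot be read.
- **Off plan:** While the jaws opened, the fingertip stuck on the button and dragged the tool about 4 mm sideways, with about 23 N of side force. Nothing was disturbed. The downward press peaked at about 36 N, mostly pad friction and the button's stop.
- **Bystanders:** The jar had not moved in the last top picture. The arm never came near the bottle or knife until it swung aside at the end, with the fingertips about 80 mm above the bottle. I did not re-measure either of them.

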